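Clip the cover onto the sander's dust box

TASK

The sander's dust box has its clean filter in and stands open on its sprung cradle. Pick up the cover that has the two clip arms, set it squarely on the mouth of the box, and press it straight down until both clip arms have snapped under the rim and the cover sits flush. Press firmly but with feeling, never ramming the box down onto the end of its springs; let go at the end, and leave the rest of the bench as it is.

Things in the scene. Friction and masses are not known exactly. Their poses are not given: they have to be found in the camera images.
- cover_grip (a point): Cover to be fitted: grey plastic plate 104 x 74 mm, 6 mm thick, 0.1 to 0.16 kg, with a grip rib on top in its middle (50 mm along x, 16 mm wide along y, 30 mm high). This point is the centre of the rib, 21 mm above the plate's underside. z points up out of the rib, x along the rib. Half a turn about z makes no difference.
- cover_under (a point): Centre of the plate's underside on the same cover. When home it lies at box_rim, or up to 1 mm above (play of the catches). Below the plate four posts, 10 mm thick, 30 mm long, tapered to 4 mm over the last 10 mm, at x +-35, y +-21 mm, fit inside the box mouth with 1 mm play. The cover starts standing on them on the bench.
- clip_a (a joint): Swing of the clip arm on the cover's +y side, rad: 0 = at rest, straight down; positive = spread outward, about 0.15 when its hook passes the widest part of the rim; springs back to about 0 on snapping under it.
- clip_b (a joint): The same for the clip arm on the cover's -y side.
- hook_a (a point): Hook of the sprung clip arm on the cover's +y side (arm 30 mm wide, at y 40 mm, pivoted at the plate): the point is on its flat catch, 18 mm below the plate's underside; its rounded nose ends 24 mm below. The -y side has the same.
- box_rim (a point): Centre of the mouth of the black dust box (88 x 60 mm, 60 mm high, mouth 82 x 54 mm inside), level with the rim's top, 106 mm above the bench. z up, x along the long side. Each long side has a sloping collar: 62 mm across at the top, 72 mm at 14 mm below it, flat underside at 17 mm, where the hooks catch. The cover's x goes along the box's x, either way round.
- dust_box (a joint): How far the box is pressed down on the soft springs of its cradle, m: 0 = up, 0.028 = end of the springs. It moves vertically only, and box_rim moves with it. Snapping both clips takes roughly 10 to 24 N, most just before the snap, so the box sinks a good way first; at the snap the resistance drops and the box jumps up against the cover.
- cradle: Plywood cradle 150 x 130 mm fixed to the bench, 64 mm high at its two end cheeks, holding the dust box on springs. Origin at the centre of its underside, x along the long side.
- plain_lid: Another grey lid of the same outline, without clip arms or posts, with a lower rib (14 mm): not wanted, leave it. Origin at the centre of its plate's underside, 12 mm above the bench.
- glue: Yellow glue bottle, 56 mm across, 150 mm high, standing; origin under its centre. Leave it.
- sanding_block: Cork sanding block 100 x 65 x 32 mm; origin under its centre. Leave it.
- screwdriver: Screwdriver lying on the bench. Leave it.
- screw_jar: Jar of 70 mm diameter, 85 mm high; origin under its centre. Leave it.
- tape_roll: Cardboard ring from a tape roll, 70 mm across, 25 mm high, lying flat; origin under its centre. Leave it.
Not all that is in view belongs to the job. There is more than one size of the cradle; the one meant has the size given above.

How it is judged:
By the outcome, as a careful person would: the job done as asked, in the order asked, and still so for the second after the job is handed in, with the robot touching nothing.
It also fails if it takes over 64 s, if anything falls off the work surface, if the arm or the gripper's body presses on something with over 40 N, if the wrist force passes 120 N, or if a joint passes its speed limit or range.

ROBOT

A 7-joint arm with a two-finger parallel gripper is mounted at the origin on the work surface. World frame = base frame: x ahead of the robot, y to its left, z up, the work surface at z = 0. Lengths are in m, angles in rad, forces in N, time in s.
With the tool pointing down it reaches from about 0.425 to 0.925 m from the base axis. Payload 6.8 kg.
Tool frame: the origin (TCP) lies at the very end of the fingers, on their centre line; the grasp point (between the pads) lies 19 mm behind it; z points along the fingers, y is the line along which they close (so a half turn about z gives the same grasp; the last joint's range is limited). The gripper opens to 85 mm and grips with 20 to 120 N. Pads are 22 mm wide; open, the fingers measure 114 mm over their backs; the gripper's body (76 mm by 85 mm) begins 54 mm behind the grasp point. The pads swing forward as they close: fully open they stand 13 mm farther back than shut.
Start: joints at [-1.297, 0.477, 0.022, 1.555, -0.011, 1.109, -0.083], TCP at [0.251, 0.626, 0.231] pointing down, gripper open.
Joint ranges: [-2.96, 2.96], [-0.34, 2.1], [-1.41, 1.46], [0.24, 2.44], [-1.37, 4.51], [0.17, 1.92], [-2.96, 2.96]. Speed limits (rad/s): [2.39, 2.39, 3.14, 3.14, 3.14, 3.14, 3.14].

INTERFACE

Orientations are given as a unit quaternion [w, x, y, z].
In Python, from station import bot gives the robot as it stands.
- The arm moves only by the tool apply_moves, never from a script. Its argument "deltas" is a list of rows, each a list of 3 entries, a list of its own where there are three numbers: the closure, from 0 (fully open) to 1 (shut), then the shift along the tool's x, y, z in units of 0.2 m (1.0 is 0.2 m), then the turn about the tool's z in units of 2 pi rad (1.0 is 2 pi rad). A call has 1 to 12 rows; each row is the pose to reach, as a shift and turn from the pose commanded when the call began, along the tool's axes at that moment, turning the shorter way round; what a row does not reach only later rows make up. A row lasts 1/10 s, in which the tool goes at most 50 mm and 8.59 degrees, less where a joint would pass 70% of its speed; a pose out of reach is approached as far as the arm can. A call with a number of a shift or a turn outside -1 to 1 is refused whole. A call with a gripper value outside its range is refused whole. The fingers move at their own pace and stop on an object; "squeeze" is the grip in N (left out, the last holds). Time passes only in rows, so rows that repeat a pose let the fingers close. It gives the time, the measured TCP pose, the force, the opening and the grip force at its end, in the units of the state.
- bot.get_obs(): the state, without advancing time (a new reading comes with each control period).
- bot.read_camera(name): name is "side" or "top"; returns a dict with "color" (384x512x3 uint8, red, green, blue), "intrinsics" (3x3 intrinsics, pixels), "pose" (4x4, takes a point from camera to world coordinates). Camera axes: x right, y down, z forward; pixel columns grow to the right and rows downward; lengths in m; the calibration is good to about 2 mm. A picture is of the moment at which its call begins. There is no depth.
- bot.hand_in(): hands the job in; it is judged then, once.
Trained networks look in a picture, given as the dict that the camera call returned (one of the last four; its "shot" number tells which), for a name from the list of things; names that differ only in an ending like _2 or _b are one class to them, and where a whole thing is asked for, a point or a joint stands for the part that bears it (a point fixed in the world has none). Each returns a list of dicts, best first, with "confidence" (0 to 1); they miss things now and then, are a little off and sometimes report something else, mostly with a low value. They report only what shows in the picture. A call takes as long as a camera call. They do not tell look-alikes from the thing itself.
- bot.look_for(picture, target): "point" ([x, y, z] in m, in world coordinates, good to about 4 mm: the middle of the surface that is visible of it).
The state is a dict: "t": time; "q": joint angles; "joint_vel": joint speeds; "joint_torque": joint torques, N m; "eef_pos": TCP position; "tool_rot": TCP orientation; "contact_force": force on the tool from outside, world axes, zero at the start; "torque": the same for the moment, N m; "gripper_width": opening from 0.0 (shut) to 1.0 (fully open); "grasp_force": force on a finger pad.
Only numpy, scipy, OpenCV 4.12 (cv2) and the standard library are available. Lean on these libraries where they do the work, as an engineer would, in place of code of your own. Each camera call takes 0.05 s, during which the arm holds its last target. There are 200 camera calls.

## Working session

There is one attempt and no reset: what is moved stays moved. The work goes in short steps, Python scripts to look and compute and a tool call to move; the robot and the scene stay as the last step left them, time stands still between calls to the robot, and variables do not carry over. Pictures are saved under pics/ and viewed, at most 10 in all, crops included, and the job is handed in when it is done.

Besides the shell and the picture viewer there is one more tool, called after "Emit:" by a JSON object that holds its "method" and its "body", one argument or row to a line. apply_moves: Moves the arm, as the interface text tells. Its arguments: {"type":"object","properties":{"deltas":{"type":"array","items":{"type":"array"}},"squeeze":{"type":"number"}},"required":["deltas"]}

```bash
mkdir -p pics; cat > h.py <<'E'
import numpy as np, cv2
from station import bot
def proj(c,p):
    T=np.linalg.inv(c["pose"]); q=T[:3,:3]@np.array(p)+T[:3,3]; u=c["intrinsics"]@q; return u[:2]/u[2]
def ray(c,uv,z):
    d=c["pose"][:3,:3]@np.linalg.inv(c["intrinsics"])@np.array([uv[0],uv[1],1.]); o=c["pose"][:3,3]
    return o+d*(z-o[2])/d[2]
def save(c,n,s=1,crop=None):
    im=c["color"][:,:,::-1]
    if crop: x0,y0,x1,y1=crop; im=im[y0:y1,x0:x1]
    cv2.imwrite("pics/"+n,cv2.resize(np.ascontiguousarray(im),None,fx=s,fy=s,interpolation=cv2.INTER_CUBIC))
E
python3 - <<'E'
from h import *
np.set_printoptions(precision=3,suppress=True)
print(bot.get_obs())
for n in("top","side"):
    c=bot.read_camera(n); save(c,n+"0.png",1.5); print(n,c["pose"],c["intrinsics"])
    for t in("cover_grip","cover_under","box_rim","cradle","plain_lid","hook_a","glue","screw_jar","sanding_block"):
        for r in bot.look_for(c,t)[:3]: print(t,np.array(r["point"]),round(r["confidence"],2),proj(c,r["point"]))
E
```

```text
{'t': 0.0, 'q': array([-1.297,  0.478,  0.022,  1.556, -0.012,  1.109, -0.083]), 'joint_vel': array([ 0.001, -0.   , -0.   , -0.001,  0.001, -0.001,  0.003]), 'joint_torque': array([ -0.   , -59.645,   1.608, -28.12 ,   0.012,   0.009,  -0.   ]), 'eef_pos': array([0.251, 0.626, 0.23 ]), 'tool_rot': array([-0.   ,  0.19 ,  0.982, -0.001]), 'contact_force': array([-0.939, -0.022, -0.415]), 'torque': array([ 0.021, -0.005, -0.027]), 'grasp_force': 0.0, 'gripper_width': 0.9965164826394761}
top [[ 0.01  -0.984  0.176  0.302]
 [-1.    -0.008  0.01  -0.011]
 [-0.009 -0.176 -0.984  1.147]
 [ 0.     0.     0.     1.   ]] [[360.48    0.    254.179]
 [  0.    360.48  190.207]
 [  0.      0.      1.   ]]
cover_grip [ 0.443 -0.147  0.039] 0.71 [301.981 208.565]
cover_grip [0.739 0.079 0.025] 0.36 [231.265 118.705]
cover_under [ 0.444 -0.149  0.037] 0.97 [302.425 208.45 ]
box_rim [0.357 0.188 0.05 ] 0.97 [191.789 235.405]
box_rim [ 0.221 -0.306  0.096] 0.77 [361.657 284.636]
box_rim [0.554 0.169 0.072] 0.62 [199.255 170.067]
cradle [0.539 0.163 0.036] 0.79 [203.065 177.419]
cradle [0.361 0.183 0.0
[... 613 characters left out ...]

cover_grip [ 0.444 -0.165  0.035] 0.72 [251.4   242.345]
cover_grip [0.55  0.143 0.045] 0.63 [263.281 182.199]
cover_grip [0.414 0.355 0.025] 0.31 [215.005 164.261]
cover_under [ 0.446 -0.163  0.036] 0.69 [252.159 241.369]
box_rim [ 0.224 -0.325  0.119] 0.94 [166.18  266.591]
box_rim [0.364 0.166 0.07 ] 0.67 [206.645 177.593]
box_rim [0.548 0.14  0.086] 0.58 [263.23  171.484]
cradle [0.362 0.17  0.036] 0.82 [206.653 186.068]
cradle [ 0.225 -0.328  0.066] 0.8 [169.096 286.459]
cradle [0.546 0.139 0.048] 0.71 [262.583 182.134]
plain_lid [ 0.625 -0.219  0.019] 0.81 [322.284 250.887]
screw_jar [0.615 0.377 0.061] 0.89 [265.756 149.086]
sanding_block [ 0.528 -0.417  0.029] 0.93 [312.973 307.482]
```

View pics/top0.png

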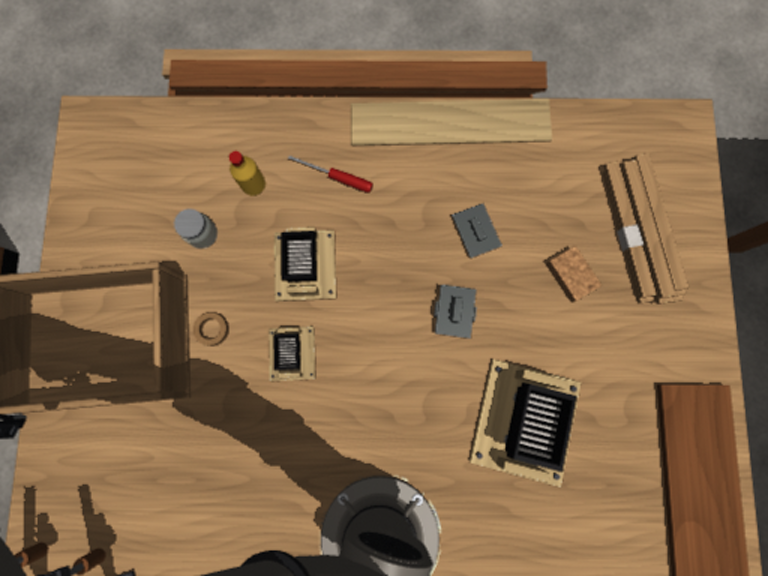

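View pics/side0.png

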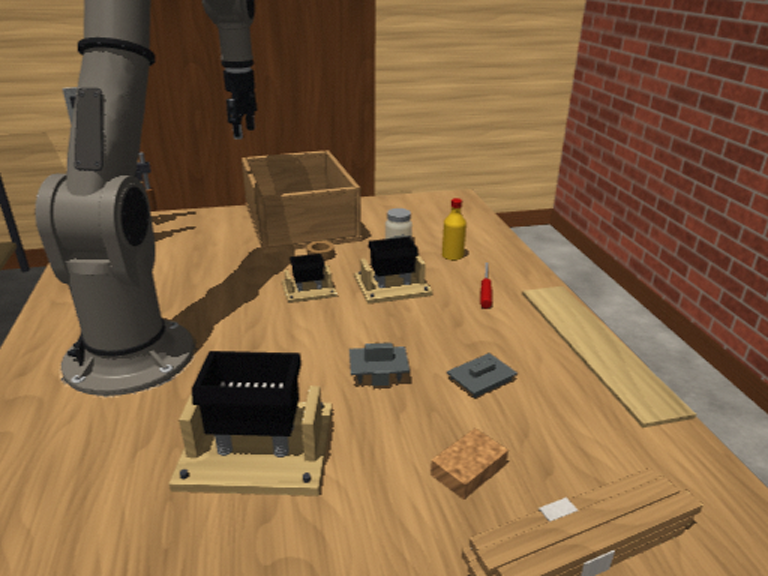

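The top view at 1.5x shows three open boxes on cradles, at (305,262), (292,352) and (527,422). Only the first scales to about 130 x 150 mm; the second is about 95 x 115 mm and the third about 200 mm or more. There are two grey lids. The one at (455,310) has a tall rib and clips and posts visible from the side. The one at (476,230) is flat, so it is the plain lid. I'll confirm both choices in one enlarged crop.

```bash
python3 - <<'E'
from h import *
c=bot.read_camera("top"); save(c,"crop1.png",4.5,(170,140,340,260))
s=bot.read_camera("side"); save(s,"crop2.png",5,(210,145,290,265)) 
np.savez("c0.npz",top=c["color"],tp=c["pose"],ti=c["intrinsics"],side=s["color"],sp=s["pose"],si=s["intrinsics"])
E
```

```text
(no output)
```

View pics/crop1.png

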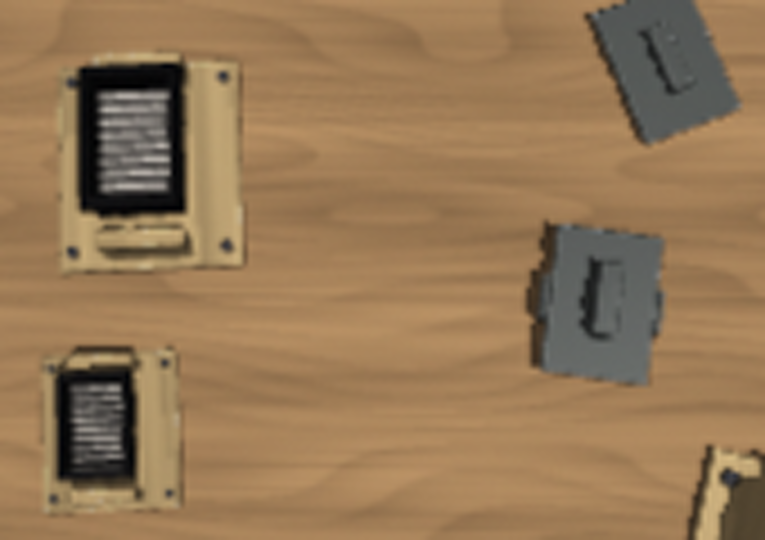

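View pics/crop2.png

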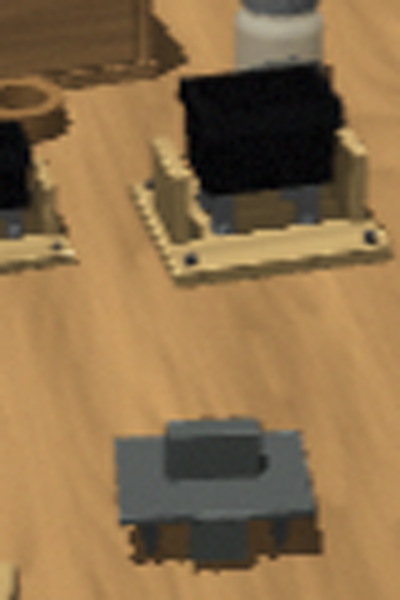

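The crop confirms both choices. The cover with the clip tabs and tall rib is at about (600,305), and the medium cradle with the black box is at about (130,140). Next I'll fit the known shapes to the silhouettes.

```bash
cat >> h.py <<'E'
from scipy.optimize import minimize
S=6
def boxp(x0,x1,y0,y1,z0,z1): return [(x,y,z) for x in(x0,x1) for y in(y0,y1) for z in(z0,z1)]
COVER=[boxp(-52,52,-37,37,0,6),boxp(-25,25,-8,8,6,36),boxp(-15,15,-42,-38,-24,0),boxp(-15,15,38,42,-24,0)]
BOX=[boxp(-44,44,-30,30,-60,0),[(x,y*s,z) for x in(-44,44) for s in(-1,1) for y,z in((31,0),(36,-14),(36,-17),(31,-17))]]
def sil(c,parts,x,y,yaw,z,roi):
    x0,y0,x1,y1=roi; m=np.zeros(((y1-y0)*S,(x1-x0)*S),np.uint8); R=np.array([[np.cos(yaw),-np.sin(yaw)],[np.sin(yaw),np.cos(yaw)]])
    for p in parts:
        p=np.array(p)/1000.; w=np.c_[p[:,:2]@R.T+[x,y],p[:,2]+z]
        uv=np.array([proj(c,q) for q in w])
        h=cv2.convexHull(np.round(((uv+.5)-[x0,y0])*S*16).astype(np.int32)); cv2.fillConvexPoly(m,h,255,shift=4)
    return cv2.resize(m,(x1-x0,y1-y0),interpolation=cv2.INTER_AREA)/255.
def fit(c,parts,soft,roi,x0,z,w=None):
    t=soft[roi[1]:roi[3],roi[0]:roi[2]]; w=np.ones_like(t) if w is None else w
    f=lambda v:(w*(sil(c,parts,v[0],v[1],v[2],z,roi)-t)**2).sum()
    best=min((minimize(f,x0,method="Nelder-Mead",options=dict(initial_simplex=np.array(x0)+np.array([[0,0,0],[s,0,0],[0,s,0],[0,0,.15*k]]),xatol=1e-4,fatol=1e-2)) for s,k in((.01,1),(-.01,-1),(.006,-1))),key=lambda r:r.fun)
    return best.x,best.fun
def masks(c):
    a=c["color"].astype(float); mx=a.max(2); b=a[...,0]-a[...,2]
    black=np.clip((60-mx)/40,0,1); grey=np.clip((22-b)/20,0,1)
    return black,grey
E
cat > m1.py <<'E'
from h import *
np.set_printoptions(precision=4,suppress=True)
d=np.load("c0.npz")
C=dict(top=dict(color=d["top"],pose=d["tp"],intrinsics=d["ti"]),side=dict(color=d["side"],pose=d["sp"],intrinsics=d["si"]))
ims=[]
for n,rc,rb in(("top",(286,184,322,230),(184,150,214,190)),("side",(228,222,278,262),(240,154,284,184))):
    c=C[n]; bl,gr=masks(c)
    v,e=fit(c,COVER,gr,rc,[.443,-.147,-.05],.030); print(n,"cover",v,e)
    w=None
    tb=bl.copy(); 
    if n=="top": # filter fins inside: fill
        tb=cv2.morphologyEx(bl,cv2.MORPH_CLOSE,np.ones((15,15)))
        w=np.ones((rb[3]-rb[1],rb[2]-rb[0])); w[186-rb[1]:]=0
    u,e2=fit(c,BOX,tb,rb,[.55,.16,0.],.106,w); print(n,"box",u,e2)
    for p,q,r,z,t in((COVER,v,rc,.03,gr),(BOX,u,rb,.106,tb)):
        m=sil(c,p,*q,z,r); x0,y0,x1,y1=r
        im=c["color"][y0:y1,x0:x1,::-1].copy(); im=cv2.resize(im,None,fx=7,fy=7)
        mm=cv2.resize(m,None,fx=7,fy=7); cs,_=cv2.findContours((mm>.5).astype(np.uint8),0,1); cv2.drawContours(im,cs,-1,(0,0,255),1)
        ims.append(cv2.copyMakeBorder(im,0,max(0,330-im.shape[0]),0,5,0)[:330])
A=cv2.hconcat(ims[:2]);B=cv2.hconcat(ims[2:]); W=max(A.shape[1],B.shape[1])
cv2.imwrite("pics/fit0.png",cv2.resize(cv2.vconcat([cv2.copyMakeBorder(i,0,0,0,W-i.shape[1],0) for i in(A,B)]),None,fx=.88,fy=.88))
E
python3 m1.py
```

```text
top cover [ 0.449  -0.1511 -0.1314] 31.67134371395617
top box [0.5511 0.1677 0.0433] 149.84060625720878
side cover [ 0.4474 -0.1529 -0.1343] 71.28480584390618
side box [0.5494 0.1685 0.0491] 13.531282199154171
```

View pics/fit0.png

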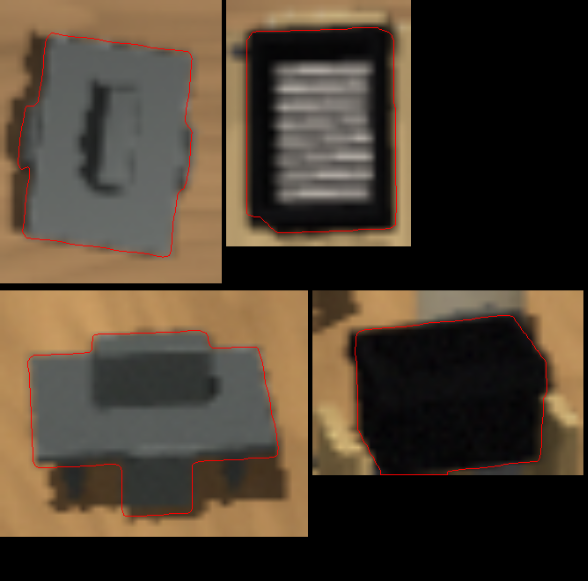

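The overlays match well in both views, and both cameras agree within about 2 mm:
- **Cover:** (0.448, -0.152), yaw -7.6°
- **Box:** (0.550, 0.168), yaw +2.6°

I'll set out now, going around outside the inner reach limit.

Emit:
{"method": "apply_moves", "body": {
  "deltas": [
    [0.3,[-0.25,-0.13,-0.1],-0.013],
    [0.3,[-0.5,-0.25,-0.1],-0.026],
    [0.3,[-0.74,-0.38,-0.1],-0.04],
    [0.3,[-0.74,-0.38,-0.1],-0.04],
    [0.3,[-0.74,-0.38,-0.1],-0.04]
  ],
  "squeeze": 60
}}

```text
t: 1.6
eef_pos: [0.3645, 0.4971, 0.2518]
tool_rot: [0.001, 0.069, 0.998, -0.0]
contact_force: [1.3, 0.5, -0.4]
gripper_width: 0.699
grasp_force: 0.0
```

```bash
cat >> h.py <<'E'
from scipy.spatial.transform import Rotation as Ro
def to(p,yaw):
    """deltas in tool units to reach world p with tool x heading yaw (mod pi)"""
    o=bot.get_obs(); w,x,y,z=o["tool_rot"]; R=Ro.from_quat([x,y,z,w]).as_matrix(); d=R.T@(np.array(p)-o["eef_pos"])/.2
    h=np.arctan2(R[1,0],R[0,0]); a=(yaw-h+np.pi/2)%np.pi-np.pi/2
    print("t",round(o["t"],2),"pos",o["eef_pos"].round(4),"head",round(np.degrees(h),2),"tilt",R[:2,2].round(4),"F",o["contact_force"].round(1),"w",round(o["gripper_width"],3),"grip",round(o["grasp_force"],1),"q1,7",o["q"][[0,6]].round(2)); print("delta",d.round(4),"turn",round(-a/2/np.pi,4))
E
python3 -c "
from h import *
to([.55,.16,.22],np.radians(172.4)); to([.448,-.152,.14],np.radians(172.4))"
```

```text
t 1.6 pos [0.3645 0.4971 0.2518] head 172.11 tilt [ 0.0018 -0.0009] F [ 1.3  0.5 -0.4] w 0.699 grip 0.0 q1,7 [-1.05  0.4 ]
delta [-1.15   -1.5419  0.162 ] turn -0.0008
t 1.6 pos [0.3645 0.4971 0.2518] head 172.11 tilt [ 0.0018 -0.0009] F [ 1.3  0.5 -0.4] w 0.699 grip 0.0 q1,7 [-1.05  0.4 ]
delta [-0.8583 -3.1569  0.5626] turn -0.0008
```

Emit:
{"method": "apply_moves", "body": {
  "deltas": [
    [0.3,[-0.9,-1.0,0.1],0],
    [0.3,[-0.9,-1.0,0.1],0],
    [0.3,[-0.9,-1.0,0.1],0],
    [0.3,[-0.9,-1.0,0.1],0],
    [0.3,[-0.9,-1.0,0.1],0],
    [0.3,[-0.9,-1.0,0.1],0],
    [0.3,[-0.9,-1.0,0.1],0]
  ]
}}

```text
t: 2.3
eef_pos: [0.5147, 0.2762, 0.2311]
tool_rot: [0.0, 0.068, 0.998, -0.001]
contact_force: [-0.7, 0.6, 0.9]
gripper_width: 0.695
grasp_force: 0.0
```

Emit:
{"method": "apply_moves", "body": {
  "deltas": [
    [0.3,[0,-1.0,0.1],0],
    [0.3,[0,-1.0,0.1],0],
    [0.3,[0,-1.0,0.1],0],
    [0.3,[0,-1.0,0.1],0],
    [0.3,[0,-1.0,0.1],0],
    [0.3,[0,-1.0,0.1],0]
  ]
}}

```text
t: 2.9
eef_pos: [0.4868, 0.0819, 0.2115]
tool_rot: [0.0, 0.065, 0.998, 0.001]
contact_force: [0.3, 1.0, -0.5]
gripper_width: 0.7
grasp_force: 0.0
```

Emit:
{"method": "apply_moves", "body": {
  "deltas": [
    [0.3,[0,-1.0,0.2],0],
    [0.3,[0,-1.0,0.2],0],
    [0.3,[0,-1.0,0.2],0],
    [0.3,[0,-1.0,0.2],0],
    [0.3,[0,-1.0,0.2],0],
    [0.3,[0,-1.0,0.2],0]
  ]
}}

```text
t: 3.5
eef_pos: [0.4619, -0.1163, 0.1712]
tool_rot: [0.0, 0.065, 0.998, 0.0]
contact_force: [-0.5, -0.0, -0.4]
gripper_width: 0.701
grasp_force: 0.0
```

```bash
python3 -c "
from h import *
to([.448,-.152,.11],np.radians(172.4))"
```

```text
t 3.5 pos [ 0.4619 -0.1163  0.1712] head 172.56 tilt [0.0001 0.0005] F [-0.5 -0.  -0.4] w 0.701 grip 0.0 q1,7 [-0.15  1.65]
delta [ 0.0458 -0.186   0.3059] turn 0.0005
```

Emit:
{"method": "apply_moves", "body": {
  "deltas": [
    [0.3,[0.046,-0.186,0.15],0],
    [0.3,[0.046,-0.186,0.31],0],
    [0.3,[0.046,-0.186,0.36],0],
    [0.3,[0.046,-0.186,0.36],0]
  ]
}}

```text
t: 3.9
eef_pos: [0.4474, -0.1503, 0.0984]
tool_rot: [-0.001, 0.063, 0.998, 0.001]
contact_force: [-0.1, 0.5, -0.3]
gripper_width: 0.697
grasp_force: 0.0
```

```bash
python3 - <<'E'
from h import *
to([.448,-.152,.039],np.radians(172.4))
c=bot.read_camera("side"); save(c,"s1.png",5,(205,170,305,270))
for d in(.0,.06): print(proj(c,[.448,-.152,.066+d]))
E
```

```text
t 3.9 pos [ 0.4474 -0.1503  0.0984] head 172.77 tilt [-0.0024  0.0014] F [-0.1  0.5 -0.3] w 0.697 grip 0.0 q1,7 [-0.06  1.8 ]
delta [-0.0048 -0.0082  0.297 ] turn 0.001
[251.98125073 229.76561938]
[252.10240123 210.57442991]
```

View pics/s1.png

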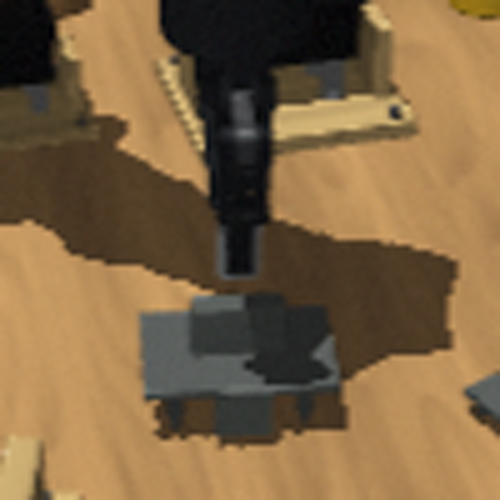

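The near finger, at (238,250), is centred above the rib at (238,325). Next I descend and grip.

Emit:
{"method": "apply_moves", "body": {
  "deltas": [
    [0.3,[-0.005,-0.008,0.15],0.001],
    [0.3,[-0.005,-0.008,0.25],0.001],
    [0.3,[-0.005,-0.008,0.297],0.001],
    [0.3,[-0.005,-0.008,0.297],0.001],
    [0.6,[-0.005,-0.008,0.297],0.001],
    [0.8,[-0.005,-0.008,0.297],0.001],
    [1.0,[-0.005,-0.008,0.297],0.001],
    [1.0,[-0.005,-0.008,0.297],0.001],
    [1.0,[-0.005,-0.008,0.297],0.001],
    [1.0,[-0.005,-0.008,0.297],0.001],
    [1.0,[-0.005,-0.008,0.297],0.001]
  ],
  "squeeze": 70
}}

```text
t: 5.05
eef_pos: [0.4483, -0.155, 0.0404]
tool_rot: [0.001, 0.068, 0.998, 0.0]
contact_force: [-0.2, 1.8, 5.6]
gripper_width: 0.173
grasp_force: 70.9
```

```bash
python3 - <<'E'
from h import *
to([.448,-.152,.2],np.radians(172.4))
E
```

```text
t 5.05 pos [ 0.4483 -0.155   0.0404] head 172.16 tilt [0.0011 0.0001] F [-0.2  1.8  5.6] w 0.173 grip 70.9 q1,7 [-0.01  1.86]
delta [ 0.0027  0.0146 -0.7979] turn -0.0007
```

Emit:
{"method": "apply_moves", "body": {
  "deltas": [
    [1.0,[0,0.01,-0.1],0],
    [1.0,[0,0.01,-0.3],0],
    [1.0,[0,0.01,-0.55],0],
    [1.0,[0,0.01,-0.8],0],
    [1.0,[0,0.01,-0.9],0],
    [1.0,[0,0.01,-0.9],0]
  ]
}}

```text
t: 5.65
eef_pos: [0.4497, -0.1535, 0.2229]
tool_rot: [0.003, 0.068, 0.998, 0.0]
contact_force: [0.3, -1.0, -1.6]
gripper_width: 0.17
grasp_force: 69.9
```

Emit:
{"method": "apply_moves", "body": {
  "deltas": [
    [1.0,[-0.1,0.2,0],-0.01],
    [1.0,[-0.2,0.4,0],-0.02],
    [1.0,[-0.25,0.6,0],-0.029],
    [1.0,[-0.25,0.8,0],-0.029],
    [1.0,[-0.25,1.0,0],-0.029],
    [1.0,[-0.25,1.0,0],-0.029],
    [1.0,[-0.25,1.0,0],-0.029]
  ]
}}

```text
t: 6.35
eef_pos: [0.5237, 0.039, 0.218]
tool_rot: [-0.002, -0.024, 1.0, -0.0]
contact_force: [-1.1, -1.6, -2.2]
gripper_width: 0.169
grasp_force: 69.7
```

```bash
python3 - <<'E'
from h import *
to([.55,.168,.2],np.radians(182.6))
E
```

```text
t 6.35 pos [0.5237 0.039  0.218 ] head -177.25 tilt [-0.0034 -0.0009] F [-1.1 -1.6 -2.2] w 0.169 grip 69.7 q1,7 [-0.38  1.49]
delta [-0.1627  0.638   0.0889] turn 0.0004
```

Emit:
{"method": "apply_moves", "body": {
  "deltas": [
    [1.0,[-0.06,0.2,0],0],
    [1.0,[-0.12,0.4,0.05],0],
    [1.0,[-0.163,0.6,0.1],0],
    [1.0,[-0.163,0.638,0.15],0],
    [1.0,[-0.163,0.638,0.19],0],
    [1.0,[-0.163,0.638,0.19],0],
    [1.0,[-0.163,0.638,0.19],0]
  ]
}}

```text
t: 7.05
eef_pos: [0.5516, 0.1643, 0.1817]
tool_rot: [-0.0, -0.021, 1.0, -0.001]
contact_force: [0.2, 0.1, -1.4]
gripper_width: 0.176
grasp_force: 69.7
```

```bash
python3 - <<'E'
from h import *
np.set_printoptions(precision=4,suppress=True)
s=bot.read_camera("side"); o=bot.get_obs(); z=o["eef_pos"][2]-.0104
bl,gr=masks(s)
# grey but not black
a=s["color"].astype(float)
u=proj(s,[*o["eef_pos"][:2],z]); print(u)
x0,y0=(u-[40,30]).astype(int); roi=(x0,y0,x0+80,y0+60)
save(s,"s2.png",9,roi)
to([.55,.168,.15],np.radians(182.6))
np.savez("c2.npz",side=s["color"],sp=s["pose"],si=s["intrinsics"],p=o["eef_pos"],roi=roi)
E
```

```text
[263.1603 144.4607]
t 7.1 pos [0.552  0.1648 0.1822] head -177.59 tilt [ 0.0003 -0.0007] F [-0.  -0.  -1.4] w 0.171 grip 69.7 q1,7 [-0.53  1.28]
delta [0.0092 0.0164 0.1608] turn -0.0005
```

View pics/s2.png

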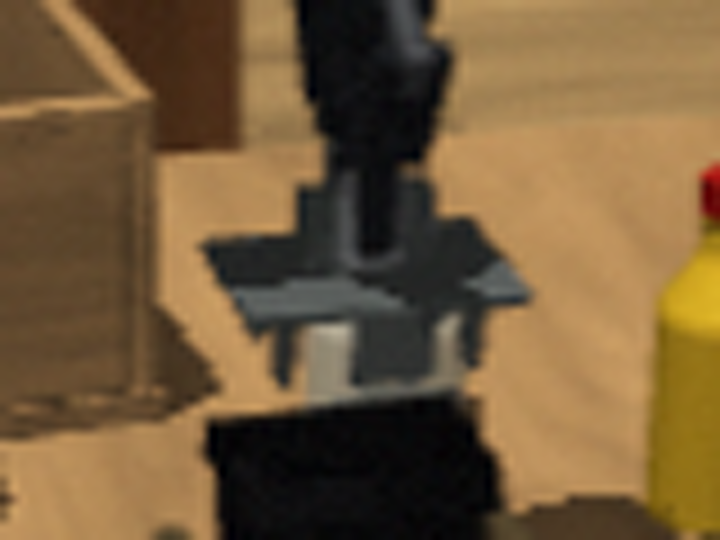

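The cover hangs level above the box. Plate corners in the crop are at (203,245), (475,218), (530,298) and (250,328). I'll check its pose in the hand from those corners.

```bash
python3 - <<'E'
from h import *
from scipy.optimize import least_squares
np.set_printoptions(precision=4,suppress=True)
d=np.load("c2.npz"); c=dict(pose=d["sp"],intrinsics=d["si"]); r=d["roi"]; p=d["p"]
ob=np.array([[203,245],[475,218],[530,298]])/9+r[:2]-.5
def mod(v,z):
    x,y,a=v; R=np.array([[np.cos(a),-np.sin(a)],[np.sin(a),np.cos(a)]])
    return np.array([proj(c,[*(R@q+[x,y]),z]) for q in np.array([[-.052,.037],[.052,.037],[.052,-.037]])])
for dz in(-.0104,-.008,-.013):
  z=p[2]+dz+.006
  s=least_squares(lambda v:(mod(v,z)-ob).ravel(),[p[0],p[1],.045]); print(dz,s.x,"vs tcp",p, "res",s.fun)
E
```

```text
-0.0104 [0.5496 0.1592 0.0107] vs tcp [0.552  0.1648 0.1822] res [-0.3405 -0.2799  0.0948  0.2863  0.2397 -0.062 ]
-0.008 [0.5481 0.1536 0.0088] vs tcp [0.552  0.1648 0.1822] res [-0.4425 -0.3098  0.1504  0.2678  0.2855 -0.0357]
-0.013 [0.5512 0.1653 0.0127] vs tcp [0.552  0.1648 0.1822] res [-0.2308 -0.2483  0.0355  0.3063  0.19   -0.09  ]
```

Emit:
{"method": "apply_moves", "body": {
  "deltas": [
    [1.0,[0.009,0.016,0.05],0],
    [1.0,[0.009,0.016,0.1],0],
    [1.0,[0.009,0.016,0.15],0],
    [1.0,[0.009,0.016,0.15],0],
    [1.0,[0.009,0.016,0.17],0],
    [1.0,[0.009,0.016,0.19],0],
    [1.0,[0.009,0.016,0.19],0]
  ]
}}

```text
t: 7.8
eef_pos: [0.5494, 0.1703, 0.1434]
tool_rot: [-0.0, -0.023, 1.0, -0.0]
contact_force: [0.1, -0.2, -1.3]
gripper_width: 0.174
grasp_force: 69.8
```

```bash
python3 - <<'E'
from h import *
to([.55,.168,.136],np.radians(182.6))
t=bot.read_camera("top"); u=proj(t,[.55,.168,.13]); x0,y0=(u-[35,28]).astype(int); save(t,"t3.png",9,(x0,y0,x0+70,y0+56)); print(x0,y0)
E
```

```text
t 7.8 pos [0.5494 0.1703 0.1434] head -177.39 tilt [-0.0006 -0.0003] F [ 0.1 -0.2 -1.3] w 0.174 grip 69.8 q1,7 [-0.53  1.28]
delta [-0.0024 -0.0115  0.0371] turn 0.0
161 139
```

Emit:
{"method": "apply_moves", "body": {
  "deltas": [
    [1.0,[-0.001,-0.006,0.02],0],
    [1.0,[-0.001,-0.006,0.04],0],
    [1.0,[-0.001,-0.006,0.05],0],
    [1.0,[-0.001,-0.006,0.05],0]
  ]
}}

```text
t: 8.25
eef_pos: [0.55, 0.1684, 0.1336]
tool_rot: [-0.0, -0.022, 1.0, -0.0]
contact_force: [1.0, -1.8, -2.4]
gripper_width: 0.171
grasp_force: 69.8
```

Emit:
{"method": "apply_moves", "body": {
  "deltas": [
    [1.0,[0,0,0.02],0],
    [1.0,[0,0,0.04],0],
    [1.0,[0,0,0.04],0]
  ]
}}

```text
t: 8.55
eef_pos: [0.5502, 0.1689, 0.126]
tool_rot: [0.0, -0.023, 1.0, -0.0]
contact_force: [-0.6, -2.7, 4.9]
gripper_width: 0.17
grasp_force: 70.9
```

```bash
python3 - <<'E'
from h import *
to([.55,.168,.126],np.radians(182.6))
s=bot.read_camera("side"); save(s,"s4.png",9,(223,125,303,190))
E
```

```text
t 8.55 pos [0.5502 0.1689 0.126 ] head -177.4 tilt [ 0.0005 -0.0002] F [-0.6 -2.7  4.9] w 0.17 grip 70.9 q1,7 [-0.52  1.29]
delta [ 0.0012 -0.0047 -0.0002] turn -0.0
```

View pics/s4.png

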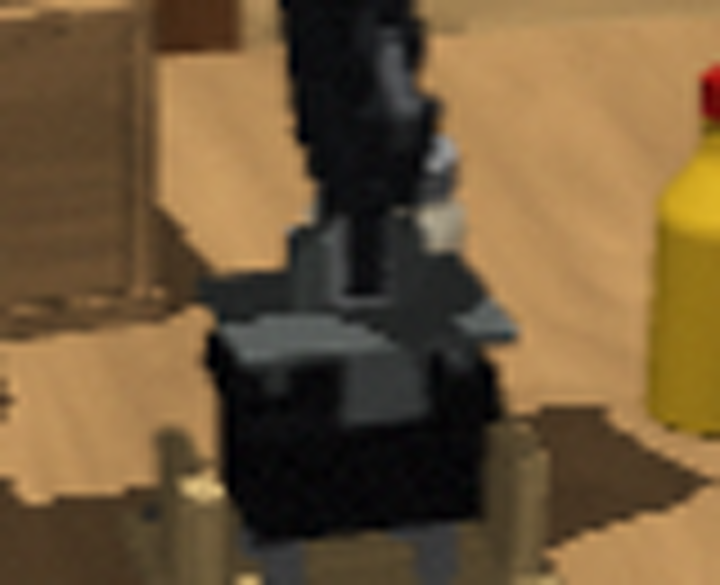

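The posts are inside the mouth, the plate at (360,300) is square over the box, and the clip arm lies on the collar at (385,390). Next I press down in small steps.

Emit:
{"method": "apply_moves", "body": {
  "deltas": [
    [1.0,[0,0,0.01],0],
    [1.0,[0,0,0.02],0],
    [1.0,[0,0,0.03],0],
    [1.0,[0,0,0.03],0]
  ]
}}

```text
t: 9.0
eef_pos: [0.5503, 0.169, 0.1205]
tool_rot: [0.0, -0.023, 1.0, -0.0]
contact_force: [-1.4, -3.9, 8.4]
gripper_width: 0.171
grasp_force: 71.3
```

Emit:
{"method": "apply_moves", "body": {
  "deltas": [
    [1.0,[0,0,0.01],0],
    [1.0,[0,0,0.02],0],
    [1.0,[0,0,0.02],0]
  ]
}}

```text
t: 9.3
eef_pos: [0.5503, 0.169, 0.1168]
tool_rot: [0.0, -0.023, 1.0, 0.0]
contact_force: [-3.8, -4.8, 10.2]
gripper_width: 0.174
grasp_force: 71.7
```

Emit:
{"method": "apply_moves", "body": {
  "deltas": [
    [1.0,[0.003,-0.006,0.01],0],
    [1.0,[0.003,-0.006,0.02],0],
    [1.0,[0.003,-0.006,0.02],0]
  ]
}}

```text
t: 9.6
eef_pos: [0.55, 0.1686, 0.1128]
tool_rot: [0.001, -0.023, 1.0, 0.001]
contact_force: [-0.6, -2.4, 3.0]
gripper_width: 0.174
grasp_force: 70.6
```

Emit:
{"method": "apply_moves", "body": {
  "deltas": [
    [1.0,[0,0,0.01],0],
    [1.0,[0,0,0.02],0],
    [1.0,[0,0,0.02],0]
  ]
}}

```text
t: 9.9
eef_pos: [0.5501, 0.1688, 0.1087]
tool_rot: [0.001, -0.023, 1.0, 0.001]
contact_force: [-1.2, -1.5, 8.5]
gripper_width: 0.172
grasp_force: 71.4
```

Emit:
{"method": "apply_moves", "body": {
  "deltas": [
    [1.0,[0,0,0.01],0],
    [1.0,[0,0,0.02],0],
    [1.0,[0,0,0.02],0]
  ]
}}

```text
t: 10.2
eef_pos: [0.5501, 0.1688, 0.105]
tool_rot: [0.001, -0.023, 1.0, 0.001]
contact_force: [-2.8, -1.2, 11.5]
gripper_width: 0.17
grasp_force: 71.8
```

```bash
python3 - <<'E'
from h import *
to([.55,.168,.105],np.radians(182.6))
s=bot.read_camera("side"); save(s,"s5.png",9,(223,125,303,190))
E
```

```text
t 10.2 pos [0.5501 0.1688 0.105 ] head -177.38 tilt [0.0016 0.0014] F [-2.8 -1.2 11.5] w 0.17 grip 71.8 q1,7 [-0.52  1.29]
delta [ 0.0007 -0.004   0.0001] turn 0.0001
```

View pics/s5.png

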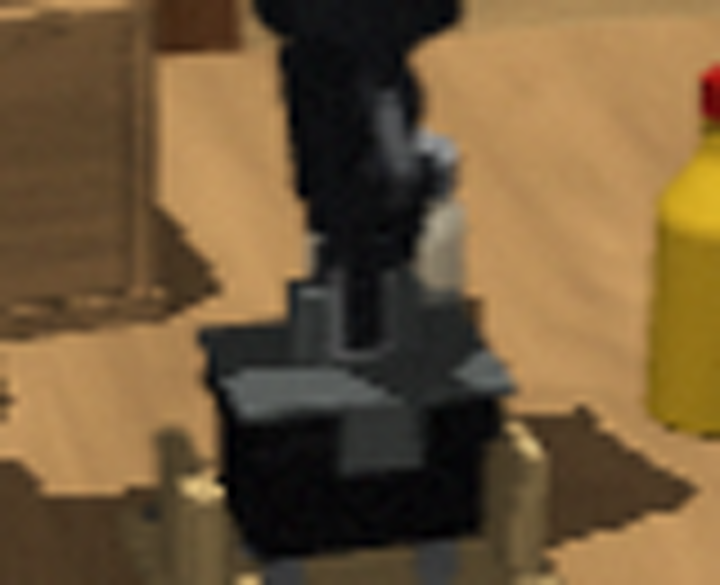

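The plate now sits on the rim with no gap, and force against sink is linear at about 1.2 N/mm, so it looks snapped home. I'll press a bit more firmly, staying well short of the spring end, then test with a slight pull.

Emit:
{"method": "apply_moves", "body": {
  "deltas": [
    [1.0,[0,0,0.01],0],
    [1.0,[0,0,0.02],0],
    [1.0,[0,0,0.03],0],
    [1.0,[0,0,0.03],0]
  ]
}}

```text
t: 10.65
eef_pos: [0.5501, 0.1688, 0.0996]
tool_rot: [0.001, -0.023, 1.0, 0.001]
contact_force: [-3.7, -2.2, 16.9]
gripper_width: 0.172
grasp_force: 72.5
```

Emit:
{"method": "apply_moves", "body": {
  "deltas": [
    [1.0,[0,0,-0.03],0],
    [1.0,[0,0,-0.06],0],
    [1.0,[0,0,-0.09],0],
    [1.0,[0,0,-0.09],0]
  ]
}}

```text
t: 11.05
eef_pos: [0.5497, 0.1687, 0.1164]
tool_rot: [0.001, -0.023, 1.0, 0.001]
contact_force: [1.6, -0.2, 1.7]
gripper_width: 0.179
grasp_force: 70.4
```

Emit:
{"method": "apply_moves", "body": {
  "deltas": [
    [1.0,[0,0,-0.01],0],
    [1.0,[0,0,-0.01],0]
  ]
}}

```text
t: 11.25
eef_pos: [0.5487, 0.1682, 0.1173]
tool_rot: [-0.001, -0.023, 1.0, -0.0]
contact_force: [-0.8, 0.2, -1.8]
gripper_width: 0.172
grasp_force: 69.8
```

Emit:
{"method": "apply_moves", "body": {
  "deltas": [
    [1.0,[0,0,-0.006],0],
    [1.0,[0,0,-0.012],0],
    [1.0,[0,0,-0.012],0]
  ]
}}

```text
t: 11.55
eef_pos: [0.5483, 0.1679, 0.1179]
tool_rot: [-0.001, -0.023, 1.0, -0.0]
contact_force: [5.5, 2.0, -21.7]
gripper_width: 0.173
grasp_force: 69.6
```

The pull test reads 22 N of tension, so the catches hold. I'll lower back to flush, open partly and retreat.

Emit:
{"method": "apply_moves", "body": {
  "deltas": [
    [1.0,[0,0,0.01],0],
    [1.0,[0,0,0.022],0],
    [1.0,[0,0,0.022],0],
    [0.6,[0,0,0.022],0],
    [0.4,[0,0,0.018],0],
    [0.4,[0,0,0.01],0],
    [0.4,[0,0,0.01],0],
    [0.4,[0,0,-0.1],0],
    [0.4,[0,0,-0.3],0],
    [0.4,[0,0,-0.5],0],
    [0.4,[0,0,-0.6],0],
    [0.4,[0,0,-0.6],0]
  ]
}}

```text
t: 12.75
eef_pos: [0.5514, 0.1686, 0.2441]
tool_rot: [0.003, -0.023, 1.0, 0.001]
contact_force: [0.3, -0.1, 0.2]
gripper_width: 0.605
grasp_force: 0.0
```

Emit:
{"method": "apply_moves", "body": {
  "deltas": [
    [0.4,[0,-0.25,-0.1],0],
    [0.4,[0,-0.5,-0.1],0],
    [0.4,[0,-0.75,-0.1],0],
    [0.4,[0,-1.0,-0.1],0],
    [0.4,[0,-1.0,-0.1],0],
    [0.4,[0,-1.0,-0.1],0]
  ]
}}

```text
t: 13.35
eef_pos: [0.5578, -0.0336, 0.2594]
tool_rot: [-0.001, -0.021, 1.0, -0.0]
contact_force: [-0.5, 0.6, 0.1]
gripper_width: 0.601
grasp_force: 0.0
```

```bash
python3 - <<'E'
from h import *
o=bot.get_obs(); print(o["t"],o["eef_pos"],o["contact_force"],o["gripper_width"])
c=bot.read_camera("top"); s=bot.read_camera("side")
A=cv2.resize(c["color"][140:200,175:225,::-1],None,fx=8,fy=8,interpolation=2); B=cv2.resize(s["color"][130:190,228:298-20,::-1],None,fx=8,fy=8,interpolation=2)
cv2.imwrite("pics/end.png",cv2.resize(cv2.hconcat([A,B]),None,fx=.98,fy=.98))
bl,gr=masks(c)
for n in("top","side"):
  k=c if n=="top" else s
  for r in bot.look_for(k,"cover_grip")[:2]: print(n,r)
E
```

```text
13.35 [ 0.55782868 -0.03363617  0.25941668] [-0.47108435  0.64305518  0.08648618] 0.6011963764552197
top {'point': [0.543, 0.1678, 0.1141], 'confidence': 0.58}
side {'point': [0.5475, 0.1616, 0.1101], 'confidence': 0.6}
```

View pics/end.png

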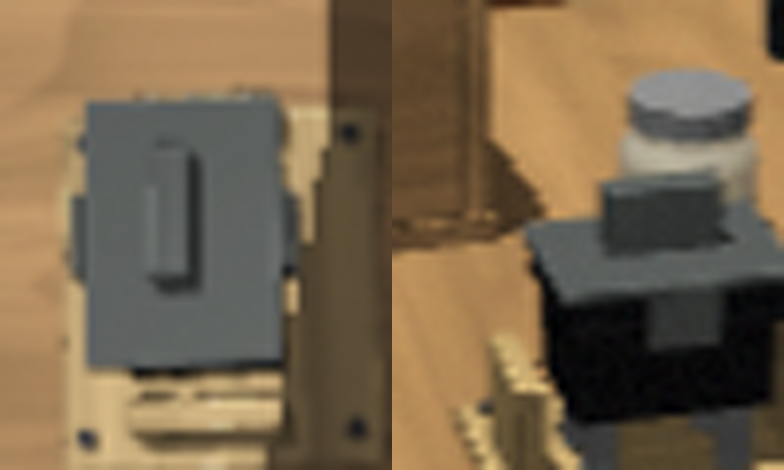

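The final views show the cover square and flush on the box, at (185,235) on the left and (655,260) on the right. The clip arms look even on both sides.

```bash
python3 -c "
from station import bot
print(bot.hand_in())"
```

```text
the job is handed in; nothing more can be done
None
```

The cover is on the dust box, square and flush, and held against a 22 N test pull, so I released it and handed the job in; that both clips snapped is judged from the pull and the pictures, not measured.

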